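Raise the telescopic camera stand to its second stop and hold it

ROBOT

A 6-joint arm with a two-finger parallel gripper is mounted at the origin on a cart in front of the work surface, level with it; the furniture and walls round the work are solid. World frame = base frame: x ahead of the robot, y to its left, z up, the work surface at z = 0. Lengths are in mm, angles in rad, forces in N, time in s.
With the tool pointing down it reaches from about 400 to 925 mm from the base axis. Payload 12.5 kg.
Tool frame: the origin (TCP) lies where the fingers leave the gripper's body, on its centre line; the fingertips stand 78 mm ahead of it and the grasp point (between the pads) lies 59 mm ahead of it (env.tip_extent is the distance from the TCP to the fingertips, in mm); z points along the fingers, y is the direction in which the jaws open and shut (so a half turn about z gives the same grasp; the last joint's range is limited). The gripper opens to 95 mm and grips with 3 to 60 N. Pads are 20 mm wide; open, the fingers measure 119 mm over their backs; the gripper's body (75 mm by 180 mm) begins 59 mm behind the grasp point.
Start: joints at [-1.237, 0.491, 1.559, -0, 1.092, -0.106], TCP at [266.121, -565.524, 292.261] pointing down, gripper open.
Joint ranges: [-3.1, 3.1], [-0.84, 2.19], [0.05, 2.79], [-1.13, 4.28], [0.06, 2.93], [-2.69, 2.69]. Speed limits (rad/s): [2.22, 2.22, 2.79, 3.14, 3.14, 3.14].

INTERFACE

Orientations are given as [roll, pitch, yaw] about the fixed x, y, z axes, in that order (R = Rz(yaw) Ry(pitch) Rx(roll)).
In Python, from cell import env gives the robot as it stands. The module is installed in compiled form; this text tells all that it offers.
- The arm moves only by the tool play_rows, never from a script. Its argument "targets" is a list of rows, each an object with "linear": the shift along the tool's x, y, z in mm, a list of three; "turn": the turn about the tool's z in rad. A call has 1 to 20 rows; each row is the pose to reach, as a shift and turn from the pose commanded when the call began, along the tool's axes at that moment; what a row does not reach only later rows make up. A row lasts 1/8 s, in which the tool goes at most 62.5 mm and 10.7 degrees, less where a joint would pass 70% of its speed; a pose out of reach is approached as far as the arm can. A call with a gripper value outside its range is refused whole. "hand" is the finger opening in mm, from 0 to 95.1, set as the call begins (left out, the last holds). The fingers move at their own pace and stop on an object; the grip force is fixed at half the most. Time passes only in rows, so rows that repeat a pose let the fingers close. It gives the time, the measured TCP pose, the force and the opening at its end, in the units of the state.
- env.state(): the state, without advancing time (a new reading comes with each control period).
- env.read_camera(name): name is "side" or "top"; returns (picture, depth): 384x512x3 uint8, red, green, blue; 384x512 float32, mm along the optical axis (not along the pixel's ray), 0 where there is no reading.
- env.camera_params(name): a dict with "fx", "fy", "cx", "cy" (pixels), "R" (3x3) and "t" (3): a world point X has camera coordinates R X + t. Camera axes: x right, y down, z forward; pixel columns grow to the right and rows downward; lengths in mm; the calibration is good to about 2 mm. A picture is of the moment at which its call begins. camera_params takes no time and is no camera call.
- env.job_done(): hands the job in, once; it reports no verdict.
The state is a dict: "t": time; "joints": joint angles; "qvel": joint speeds; "tau": joint torques, N m; "eef_pos": TCP position; "tcp_rot": TCP orientation; "ft_force": force on the tool from outside, world axes, zero at the start; "moment": the same for the moment, N m; "opening": opening from 0.0 (shut) to 1.0 (fully open).
Only numpy, scipy, OpenCV 4.12 (cv2) and the standard library are available. Lean on these libraries where they do the work, as an engineer would, in place of code of your own. Each camera call takes 0.05 s, during which the arm holds its last target.

TASK

Raise the little telescopic camera stand so that it can take its picture of the spacer block: squeeze in the release button on the side of the camera head, then draw the head straight up past the first click stop until it comes up against the second stop, and finish while still gripping the head there, holding it up, for it sinks when let go. Feel for the second stop: do not pull so hard that the stand's foot leaves the desk, do not drag or tip the stand, and leave the other things on the desk alone.

Things in the scene. Friction and masses are not known exactly. Their poses are not given: they have to be found in the camera images.
- stand: Loose camera stand, 3.6 to 4.5 kg in all. Origin: centre of the underside of its round dark steel foot, 140 mm across, 16 mm thick; z up along the post, -x the front (the lens looks there), +y the button's side. A 24 mm aluminium tube with a dark slot down its front rises to 169 mm and bears the camera head. A pull of 35 to 44 N lifts the whole stand. Its place and yaw vary.
- camera_head: Black camera head on the inner rod, 40 (x) x 36 (y) x 46 mm high; origin at the centre of its underside, 169 mm above the desk when down; axes as the stand's. A round lens, 28 mm across, stands out 13 mm in front (-x). Grip it from above across y, one finger on the button, one on the plain face across from it. Gripped across x, it stays locked.
- head_grip (a point): The middle of the camera head, 25 mm above its underside, 194 mm above the desk when down, halfway between the pressed button and the face across from it: grip here, fingers closing along its y. It rises with the head, by 75 to 100 mm in all as the upper collar is set (first stop at 30 to 50 mm). Lifting the unlocked head takes about 3.5 N (0.26 kg and a little friction); let go, it sinks.
- button (a joint): Grey spring release button, 26 mm wide (x), 30 mm high, in the head's +y face, 7 mm proud: head and button measure 43 mm across y, 37 mm when pressed. Value: travel inward in m, 0 out, 0.006 fully in; 2.5 N starts it, 7 N presses it fully. Until it is in by more than about 4 mm a bolt locks the head down, and pulling lifts the whole stand.
- lug_top (a point): Top of the small steel lug, a 6 mm round pin that sticks out of the slot in the tube's front and rises with the head; it is what meets the stops. 18 mm in front of the tube's axis, 43 mm above the desk when down.
- first_stop (a point): The click in the lower collar, a C-shaped steel clamp 42 mm wide, 16 mm high, open at the front so that the lug passes through; the point is at mid-height on the lug's path. A spring ball holds the lug back with some 5 to 10 N more from when lug_top is about 3 mm below this point, then lets it click through. The height varies.
- second_stop (a point): Underside of the upper collar, a closed steel ring 46 mm across and 12 mm high clamped to the tube, on the lug's path: the lug comes up against it hard and can go no farther. The head is fully raised when lug_top meets this point. The height varies.
- spacer_block: White spacer block, 25 x 40 x 40 mm, loose, in front of the stand; origin at the centre of its underside. A bystander.
- usb_stick: Black USB stick, 17 x 48 x 8 mm, loose, to the stand's right. A bystander.
- pin_4: Ground steel pin, 8 x 58 x 8 mm, loose, to the stand's left. A bystander.
- cutter: Snap-off cutter, 17 x 140 x 16 mm, loose. A bystander.
- tape_electrical: Roll of black tape, 53 mm across and 19 mm high, loose. A bystander.
- caliper: Calliper, 66 x 192 x 13 mm, loose. A bystander.
Not all that is in view belongs to the job. Of the things like the stand, leave any that is yellow; of the rest the smaller one is meant.

How it is judged (in metres and radians):
On the way, in this order (a step that is already met when the one before it is completed fails the run):
1. the release button is squeezed in while the head is still down (value of joint button above 0.0045 m and z of lug_top in the frame of stand below 0.055 m), for 0.1 s.
2. the head is drawn past the first click stop, the foot on the desk (z of lug_top in the frame of first_stop above 0.008 m and height (world z) of stand below 0.005 m).
At the end, for the whole second after the job is handed in: The head is within 5 mm of the second stop and at rest, the fingers grip it (more than 4 N), and the stand's foot is down on the desk (within 3 mm, 0.04 rad) within 30 mm of where it stood (z of lug_top in the frame of second_stop above -0.005 m and contact force between the fingers and camera_head above 4 N and linear speed of camera_head below 0.02 m/s and height (world z) of stand below 0.003 m and angle between stand's own z axis and vertical below 0.04 rad and distance of stand from where it was at the start of the episode below 0.03 m); the arm keeps its last pose, push and grip.
It fails at once if the stand is lifted off the desk by more than 12 mm or tipped (height (world z) of stand above 0.012 m or angle between stand's own z axis and vertical above 0.17 rad).
It fails at once if a bystander is disturbed (moved more than 25 mm) (distance of any of spacer_block, usb_stick, pin_4, cutter, tape_electrical, caliper from where it was at the start of the episode above 0.025 m).
It also fails if it takes over 61 s, if anything falls off the work surface, if the arm or the gripper's body presses on something with over 40 N, if the wrist force passes 120 N, or if a joint passes its speed limit or range.

## Working session

There is one attempt and no reset: what is moved stays moved. The work goes in short steps, Python scripts to look and compute and a tool call to move; the robot and the scene stay as the last step left them, time stands still between calls to the robot, and variables do not carry over. Pictures are saved under pics/ and viewed, and the job is handed in when it is done.

Besides the shell and the picture viewer there is one more tool, called after "Emit:" in YAML: its name, and indented under it one key for each argument. play_rows: Moves the arm, as the interface text tells. Its arguments: {"type":"object","properties":{"targets":{"type":"array","items":{"type":"object","properties":{"linear":{"type":"array","items":{"type":"number"}},"turn":{"type":"number"}}}},"hand":{"type":"number"}},"required":["targets"]}

```bash
mkdir -p pics; python3 - <<'E'
from cell import env
import cv2,numpy as np
print(env.state(),env.tip_extent)
for n in("side","top"):
    p,d=env.read_camera(n);cv2.imwrite(f"pics/{n}0.png",p[:,:,::-1]);np.save(f"{n}0.npy",d);np.save(f"{n}0c.npy",p)
    print(n,env.camera_params(n))
E
```

```text
{'t': 0.0, 'joints': array([-1.23663331e+00,  4.91569832e-01,  1.55945198e+00,  4.08216808e-06,
        1.09170054e+00, -1.05591028e-01]), 'qvel': array([-0.00133195,  0.00040652, -0.00070006,  0.00016649,  0.00159368,
        0.00042772]), 'tau': array([-3.03464381e-03, -6.12659097e+01, -2.58181930e+01,  6.91493112e-02,
        4.82943049e-02, -5.24319182e-05]), 'eef_pos': array([ 266.04723623, -565.37276836,  291.65444746]), 'tcp_rot': array([-3.14046963e+00, -1.22665029e-04,  4.39752095e-01]), 'ft_force': array([-0.0584083 ,  0.32902694,  0.5270312 ]), 'moment': array([ 0.03228393,  0.03972149, -0.02328937]), 'opening': 0.998670247525306} 77.60000000000001
side {'fx': 471.6404536779998, 'fy': 471.6404536779998, 'cx': 261.1112953571779, 'cy': 191.8839874271835, 'R': array([[ 0.74806114,  0.66346919, -0.01459992],
       [ 0.42892142, -0.50016202, -0.75223957],
       [-0.50639011,  0.55645898, -0.65872792]]), 't': array([-421.44496487, -111.22679612, 2261.54242227])}
top {'fx': 434.0662321831986, 'fy': 434.0662321831986, 'cx': 257.0085307228987, 'cy': 188.17513241190474, 'R': array([[-0.00903063, -0.99988198, -0.01242909],
       [-0.99692726,  0.00996975, -0.07769584],
       [ 0.07781058,  0.01168926, -0.99689963]]), 't': array([  15.51966549,  573.63577234, 1491.95686042])}
```

View pics/side0.png

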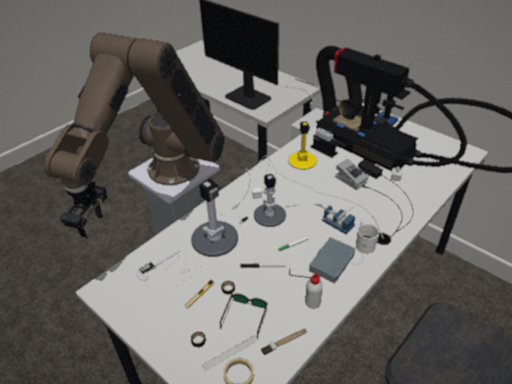

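View pics/top0.png

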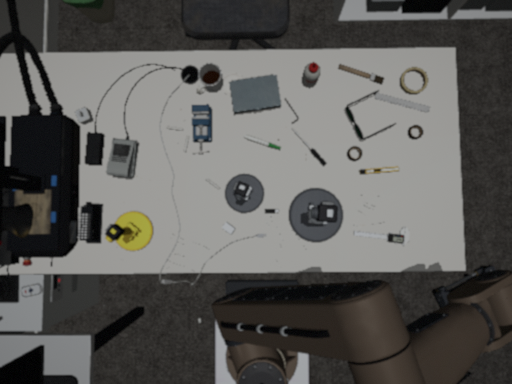

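Three stand-like things are in view:
- Yellow one: side (303,158), top (132,231). Excluded by its colour.
- Large dark one: side (215,237), top (316,215).
- Smaller dark one: side (270,213), top (244,193). This fits "the smaller of the rest", with the white block in front of it.

I'll confirm in a crop.

```bash
python3 - <<'E'
import cv2,numpy as np
a=cv2.imread("pics/side0.png")[160:250,225:325];b=cv2.imread("pics/top0.png")[150:240,200:300]
A=[cv2.resize(cv2.convertScaleAbs(x,alpha=1.8),None,fx=4,fy=4,interpolation=cv2.INTER_CUBIC) for x in(a,b)]
cv2.imwrite("pics/crop0.png",np.hstack(A))
E
```

```text
(no output)
```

View pics/crop0.png

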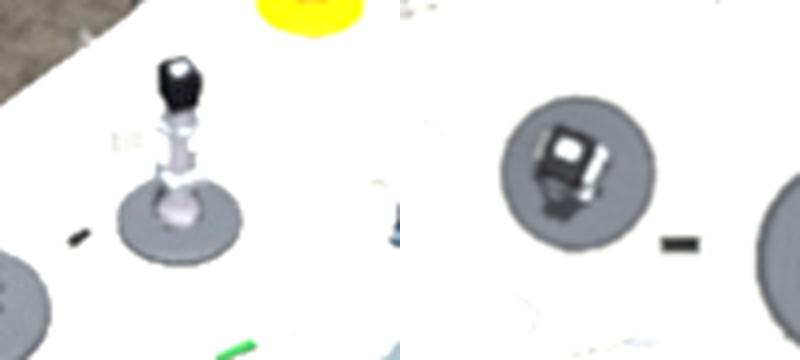

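```bash
cat >h.py <<'E'
import cv2,numpy as np
from cell import env
def world(n,d):
    c=env.camera_params(n);v,u=np.mgrid[:384,:512]
    P=np.stack([(u-c['cx'])/c['fx']*d,(v-c['cy'])/c['fy']*d,d],-1)
    return (P-c['t'])@c['R']
def ray(n,u,v,z):
    c=env.camera_params(n);R=c['R'];o=-R.T@c['t'];r=R.T@np.array([(u-c['cx'])/c['fx'],(v-c['cy'])/c['fy'],1]);return o+r*(z-o[2])/r[2]
def proj(n,X):
    c=env.camera_params(n);p=c['R']@np.array(X)+c['t'];return [c['fx']*p[0]/p[2]+c['cx'],c['fy']*p[1]/p[2]+c['cy']]
E
python3 - <<'E'
from h import *
d=np.load("top0.npy");W=world("top",d);im=cv2.imread("pics/top0.png")
sub=np.zeros(d.shape,bool);sub[150:240,200:290]=1
ff=sub&(W[...,2]>8)&(W[...,2]<26)
# foot by colour
g=im.astype(int).sum(2);fm=(sub&(g<420)).astype(np.uint8)
n,l,s,c=cv2.connectedComponentsWithStats(fm);i=1+np.argmax(s[1:,4]);cs,_=cv2.findContours((l==i).astype(np.uint8),cv2.RETR_EXTERNAL,cv2.CHAIN_APPROX_NONE)
e=cv2.fitEllipse(max(cs,key=len));print("foot",e,ray("top",*(np.array(e[0])),16))
print("ell+.5",ff.sum())
h=sub&(W[...,2]>195);print(h.sum(),W[h].mean(0),W[h].min(0),W[h].max(0))
ys,xs=np.nonzero(h);print(xs.min(),xs.max(),ys.min(),ys.max())
top=sub&(W[...,2]>208);print("top",top.sum(),W[top].mean(0),np.median(W[top][:,2]));r=cv2.minAreaRect(W[top][:,:2].astype(np.float32));print(r)
np.set_printoptions(linewidth=250,precision=0,suppress=True)
print(W[176:210,228:256,2].round().astype(int))
print(im[176:210,228:256].mean(2).round().astype(int))
d=np.load("side0.npy");W=world("side",d);m=np.zeros(d.shape,bool);m[165:235,245:300]=1
h=m&(W[...,2]>175);print("side",h.sum(),W[h].mean(0),W[h].min(0),W[h].max(0))
E
```

```text
foot ((244.01339721679688, 192.94029235839844), (39.836769104003906, 39.925331115722656), 71.92271423339844) [557.97611626  55.79672244  16.        ]
ell+.5 1016
236 [541.92528137  48.84708372 385.26292446] [455.92326058  -7.64103985 195.01593483] [ 581.71511871   78.6100262  1532.09325031]
203 289 153 239
top 182 [540.76484031  43.88000724 439.05272668] 215.5259909846431
((523.445068359375, 22.25473403930664), (140.3979034423828, 45.828453063964844), 41.9593391418457)
[[   6    3    2   -6    0    1   -1   10   10   16   14   20   15   16   15   11    9   15   16   12   17   12   11   19    7   12    0   -3]
 [  -4   -5   -2   -5   -2    1   13   13    8   16   13   11   10   15   16   14   13   12   12   19   15   12   11   12    7   16   13   10]
 [  -2    1    5   -2    2   13    8   13   17   13   16   18   14    9   15   18   15   10   15   14   16   20   14   16   11   11   16   13]
 [  -7    3   -3   13    9   14   11   15   15   13   11   13   11   17   16   14   15   16   13   11   18   20   17   11   12   10   19   11]
 [   1   -1   14   18   11   15   17   10   14   17   
[... 7516 characters left out ...]
54  69  78  82  81  81  82  80  80  81  80  80  80  81]
 [131  95  71  72  78  80  81  81  79  77  76  68  62  63  70  79  81  81  82  82  80  81  81  81  81  81  81  79]
 [146 123  92  71  72  77  80  81  81  81  82  79  77  78  79  81  81  81  81  80  81  81  82  81  81  81  79  76]
 [155 145 122  93  74  70  76  80  81  82  82  81  82  82  81  82  81  81  81  80  80  81  82  80  81  79  74  70]
 [158 156 146 128 102  77  69  73  78  80  81  81  82  82  82  82  81  81  80  81  81  80  81  79  76  71  67  75]
 [158 157 157 152 136 107  82  73  70  74  75  78  81  81  81  81  82  82  81  82  80  77  74  72  69  70  79 105]]
side 173 [670. -67. 335.] [  526. -1034.   175.] [1508.   84. 1400.]
```

```bash
python3 - <<'E'
from h import *
np.set_printoptions(precision=2,suppress=True)
im=cv2.imread("pics/top0.png");g=im.mean(2);d=np.load("top0.npy");W=world("top",d);z=W[...,2]
sub=np.zeros(d.shape,bool);sub[178:202,230:252]=1
W2=cv2.medianBlur(z.astype(np.float32),3)
m=sub&(z>195)&(z<230)
top=sub&(W2>209.5)&(W2<230)
ys,xs=np.nonzero(top);P=np.array([ray("top",x,y,215) for x,y in zip(xs,ys)])[:,:2]
r=cv2.minAreaRect(P.astype(np.float32));print(len(P),P.mean(0),r)
ys,xs=np.nonzero(m);Pm=np.array([ray("top",x,y,210) for x,y in zip(xs,ys)])[:,:2]
# light label + lens centre, block
foot=ray("top",244.01,192.94,16)[:2];print("foot",foot,"allhead",Pm.mean(0))
b=(g>100)&(np.add.outer(np.arange(384)*0,np.arange(512)*0)==0);lab=np.zeros_like(sub);lab[183:192,238:246]=1
w=np.where(lab,np.clip(g-60,0,None),0);v,u=np.mgrid[:384,:512];print("label",ray("top",(w*u).sum()/w.sum(),(w*v).sum()/w.sum(),215))
for n,(u,v) in dict(block=(228,228),usb=(270,211),pin=(212,184)).items():print(n,ray("top",u,v,10))
# PCA lines: lens direction : mean of lens pixels (z 195-209 and row>=194)
ln=m&(W2<209)&(v>=194);print("lens",ln.sum(),W[ln].mean(0)); bt=m&(W2<209.5)&(v<191)&(u<238);print("button",bt.sum(),W[bt].mean(0))
for yaw in np.arange(-60,61,2):
    pass
big=cv2.resize(cv2.convertScaleAbs(im[174:206,226:258],alpha=2),None,fx=16,fy=16,interpolation=cv2.INTER_CUBIC);cv2.imwrite("pics/head0.png",big)
E
```

```text
149 [557.5   54.87] ((557.4300537109375, 55.57501220703125), (35.95907974243164, 40.50830841064453), 65.64520263671875)
foot [557.98  55.81] allhead [555.09  57.47]
label [563.04  54.61 215.  ]
block [436.12 112.87  10.  ]
usb [494.1  -34.56  10.  ]
pin [591.07 168.72  10.  ]
lens 0 [nan nan nan]
button 58 [547.84  64.11 204.83]<stdin>:17: RuntimeWarning: Mean of empty slice.
  ret = um.true_divide(
```

View pics/head0.png

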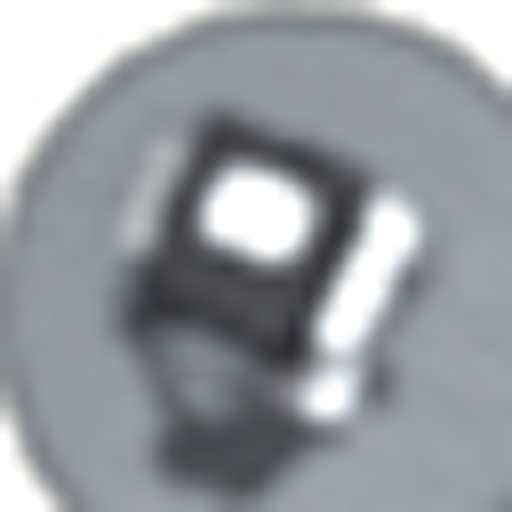

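```bash
python3 - <<'E'
from h import *
np.set_printoptions(precision=1,suppress=True)
W=world("top",np.load("top0.npy"));s=W[180:250,285:350];m=(s[...,2]>40)&(s[...,2]<600);print(s[m].min(0),s[m].max(0));h=m&(s[...,2]>200);print(s[h].min(0),s[h].max(0))
yaw=env.state()['tcp_rot'][2];p=env.state()['eef_pos']
def tl(X): 
    d=np.array(X)-p;c,q=np.cos(yaw),np.sin(yaw);return [c*d[0]+q*d[1],q*d[0]-c*d[1],-d[2]]
for X in [(266,-565,470),(400,-300,470),(557.9,56.2,470),(557.9,56.2,350),(557.9,56.2,253)]:print(X,np.array(tl(X)))
print(2.716-yaw, yaw)
E
```

```text
[ 440.5 -224.7   48.2] [ 521.9 -149.1  302.4]
[ 454.1 -220.4  241.3] [ 515.5 -149.1  302.4]
(266, -565, 470) [   0.1   -0.4 -178.3]
(400, -300, 470) [ 234.2 -183.1 -178.3]
(557.9, 56.2, 470) [ 528.7 -438.2 -178.3]
(557.9, 56.2, 350) [ 528.7 -438.2  -58.3]
(557.9, 56.2, 253) [ 528.7 -438.2   38.7]
2.276190833032005 0.43980916696799555
```

Emit:
play_rows:
  hand: 95
  targets:
    - {"linear":[0,0,-60],"turn":0}
    - {"linear":[0,0,-120],"turn":0}
    - {"linear":[0,0,-178],"turn":0}
    - {"linear":[35,-29,-178],"turn":-0.15}
    - {"linear":[70,-58,-178],"turn":-0.3}
    - {"linear":[105,-87,-178],"turn":-0.45}
    - {"linear":[140,-116,-178],"turn":-0.6}
    - {"linear":[175,-145,-178],"turn":-0.75}
    - {"linear":[210,-174,-178],"turn":-0.9}
    - {"linear":[245,-203,-178],"turn":-1.05}
    - {"linear":[280,-232,-178],"turn":-1.2}
    - {"linear":[315,-261,-178],"turn":-1.35}
    - {"linear":[350,-290,-178],"turn":-1.5}
    - {"linear":[385,-319,-178],"turn":-1.65}
    - {"linear":[420,-348,-178],"turn":-1.8}
    - {"linear":[455,-377,-178],"turn":-1.95}
    - {"linear":[490,-406,-178],"turn":-2.1}
    - {"linear":[528.7,-438.2,-178],"turn":-2.276}
    - {"linear":[528.7,-438.2,-178],"turn":-2.276}
    - {"linear":[528.7,-438.2,-178],"turn":-2.276}

```text
t: 2.6
eef_pos: [557.7, 55.9, 469.9]
tcp_rot: [-3.141, -0.001, 2.715]
ft_force: [-0.0, 1.4, -1.0]
opening: 1.0
```

Emit:
play_rows:
  targets:
    - {"linear":[0,0,50]}
    - {"linear":[0,0,100]}
    - {"linear":[0,0,150]}
    - {"linear":[0,0,160]}
    - {"linear":[0,0,160]}
    - {"linear":[0,0,160]}

```text
validation failed for argument at $.ta...
```

```bash
python3 - <<'E'
from h import *
p,d=env.read_camera("side");s=env.state();print(s['eef_pos'],s['tcp_rot'],s['joints'],s['ft_force'])
np.save("side1.npy",d)
cv2.imwrite("pics/side1.png",cv2.resize(cv2.convertScaleAbs(p[130:250,200:340,::-1],alpha=1.6),None,fx=5,fy=5,interpolation=cv2.INTER_CUBIC))
R=np.array([.911,-.413])
for X in [(557.9,56.2,235),(557.9,56.2,194),(557.9,56.2,0)]:print(proj("side",X))
E
```

```text
[557.64195404  55.45342874 470.10647759] [-3.14118825e+00 -2.32285703e-04  2.71410001e+00] [-1.86547588e-02  2.67627399e-01  1.43870103e+00 -2.81291668e-04
  1.43563814e+00 -1.16192053e+00] [-0.09919248  0.81007958 -0.21251332]
[np.float64(268.6744065599189), np.float64(172.35825816888948)]
[np.float64(268.7158720922241), np.float64(180.36545162652888)]
[np.float64(268.89696646803935), np.float64(215.33564543881076)]
```

View pics/side1.png

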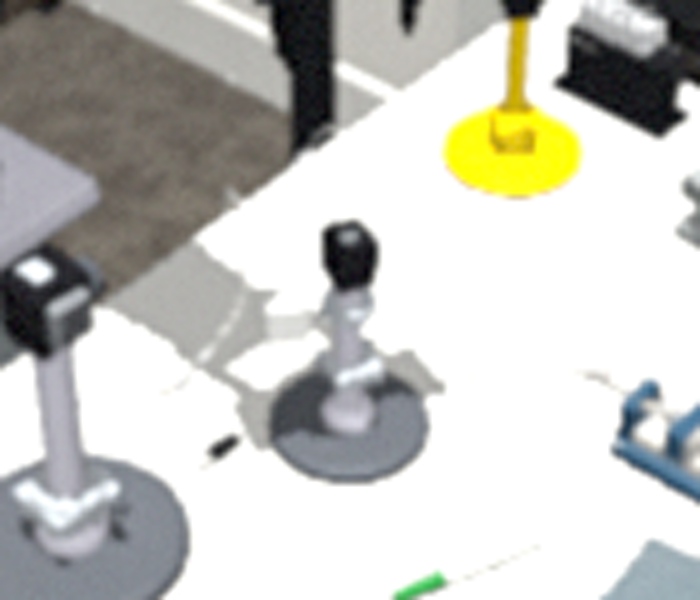

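Side view: the small stand's head is at crop (350,255), that is full-image (270,181). That matches my predicted (268.7,180.4). Next I lower the hand above the head.

Emit:
play_rows:
  targets:
    - {"linear":[0,0,50],"turn":0}
    - {"linear":[0,0,100],"turn":0}
    - {"linear":[0,0,150],"turn":0}
    - {"linear":[0,0,160],"turn":0}
    - {"linear":[0,0,160],"turn":0}
    - {"linear":[0,0,160],"turn":0}

```text
t: 3.4
eef_pos: [558.5, 55.8, 312.2]
tcp_rot: [3.14, 0.003, 2.715]
ft_force: [-1.0, 0.3, 0.6]
opening: 1.003
```

```bash
python3 - <<'E'
from h import *
p,d=env.read_camera("side");s=env.state();print(s['eef_pos'],s['tcp_rot'],s['ft_force'])
cv2.imwrite("pics/side2.png",cv2.resize(cv2.convertScaleAbs(p[130:250,200:340,::-1],alpha=1.6),None,fx=5,fy=5,interpolation=cv2.INTER_CUBIC))
E
```

```text
[558.39694181  55.88395403 312.07539249] [3.14052393e+00 2.78721581e-03 2.71545831e+00] [-0.49991073 -0.28694816  0.21389636]
```

View pics/side2.png

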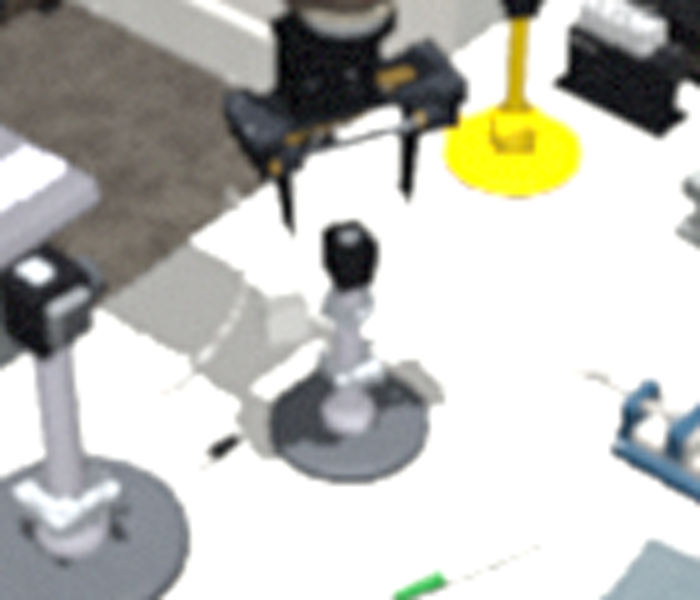

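The fingertips at crop (292,230) and (407,198) straddle the head evenly: their midpoint is at 349.5 and the head is at 350. Now I descend and close gently.

Emit:
play_rows:
  hand: 95
  targets:
    - {"linear":[0,0,20],"turn":0}
    - {"linear":[0,0,40],"turn":0}
    - {"linear":[0,0,57],"turn":0}
    - {"linear":[0,0,57],"turn":0}
    - {"linear":[0,0,57],"turn":0}

```text
t: 4.08
eef_pos: [558.4, 56.1, 254.5]
tcp_rot: [3.141, 0.002, 2.716]
ft_force: [-0.1, -0.6, 0.1]
opening: 1.001
```

Emit:
play_rows:
  hand: 50
  targets:
    - {"linear":[0,0,0],"turn":0}
    - {"linear":[0,0,0],"turn":0}
    - {"linear":[0,0,0],"turn":0}
    - {"linear":[0,0,0],"turn":0}

```text
t: 4.58
eef_pos: [558.0, 56.1, 253.3]
tcp_rot: [-3.142, 0.0, 2.716]
ft_force: [0.2, 0.3, 0.0]
opening: 0.633
```

Emit:
play_rows:
  hand: 43
  targets:
    - {"linear":[0,0,0],"turn":0}
    - {"linear":[0,0,0],"turn":0}
    - {"linear":[0,0,0],"turn":0}

```text
t: 4.95
eef_pos: [558.2, 56.4, 253.2]
tcp_rot: [3.141, 0.0, 2.716]
ft_force: [2.3, 5.2, -0.9]
opening: 0.455
```

Emit:
play_rows:
  hand: 0
  targets:
    - {"linear":[0,0,0],"turn":0}
    - {"linear":[0,0,0],"turn":0}
    - {"linear":[0,0,0],"turn":0}
    - {"linear":[0,0,0],"turn":0}

```text
t: 5.45
eef_pos: [558.4, 56.8, 253.3]
tcp_rot: [3.14, 0.001, 2.716]
ft_force: [2.4, 8.7, -1.2]
opening: 0.386
```

```bash
python3 - <<'E'
from h import *
s=env.state();print(s['eef_pos'],s['ft_force'],s['opening']*95.1,s['moment'])
E
```

```text
[558.38218056  56.81652829 253.30974472] [ 2.42787698  8.67747388 -1.17221363] 36.75105132074174 [ 1.64785328 -0.86720972  0.28958368]
```

Opening is 36.75 mm, so the button is fully in. I relieve the small sideways load and start the lift.

Emit:
play_rows:
  targets:
    - {"linear":[0,0.7,0],"turn":0}
    - {"linear":[0,0.7,-2],"turn":0}
    - {"linear":[0,0.7,-4],"turn":0}
    - {"linear":[0,0.7,-6],"turn":0}
    - {"linear":[0,0.7,-6],"turn":0}

```text
t: 6.08
eef_pos: [558.4, 56.9, 259.4]
tcp_rot: [3.141, 0.001, 2.716]
ft_force: [3.1, 5.3, -3.2]
opening: 0.387
```

Emit:
play_rows:
  targets:
    - {"linear":[0,0.3,-3],"turn":0}
    - {"linear":[0,0.3,-6],"turn":0}
    - {"linear":[0,0.3,-9],"turn":0}
    - {"linear":[0,0.3,-12],"turn":0}
    - {"linear":[0,0.3,-15],"turn":0}
    - {"linear":[0,0.3,-18],"turn":0}
    - {"linear":[0,0.3,-18],"turn":0}

```text
t: 6.95
eef_pos: [558.4, 56.9, 277.6]
tcp_rot: [3.141, 0.001, 2.716]
ft_force: [3.4, 1.5, -1.9]
opening: 0.382
```

```bash
python3 - <<'E'
from h import *
s=env.state();print(s['eef_pos'],s['ft_force'],s['opening']*95.1)
p,d=env.read_camera("side")
cv2.imwrite("pics/side3.png",cv2.resize(cv2.convertScaleAbs(p[130:250,200:340,::-1],alpha=1.6),None,fx=5,fy=5,interpolation=cv2.INTER_CUBIC))
E
```

```text
[558.43035455  56.94696869 277.55208712] [ 3.3911501   1.49307709 -1.89433687] 36.29764183498125
```

View pics/side3.png

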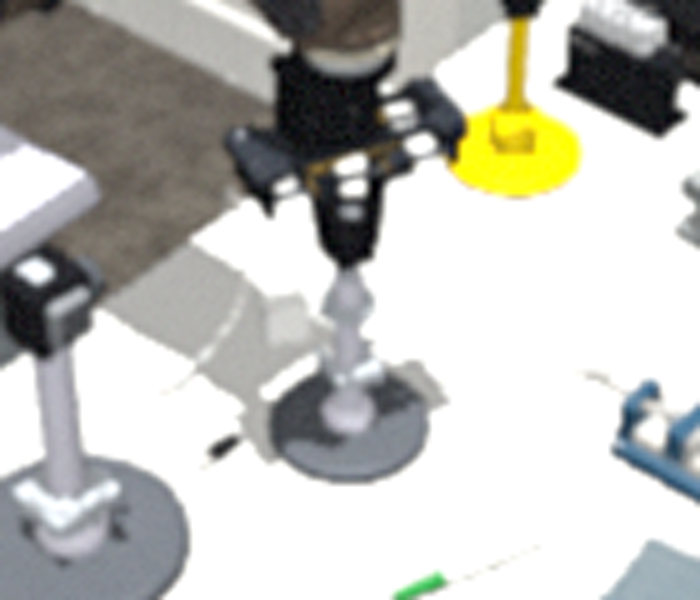

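The foot is unmoved at crop (349,430) and the inner rod shows under the head, so the head has risen. On through the first click.

Emit:
play_rows:
  targets:
    - {"linear":[0,0,-2],"turn":0}
    - {"linear":[0,0,-4],"turn":0}
    - {"linear":[0,0,-6],"turn":0}
    - {"linear":[0,0,-8],"turn":0}
    - {"linear":[0,0,-10],"turn":0}
    - {"linear":[0,0,-10],"turn":0}

```text
t: 7.75
eef_pos: [558.3, 56.9, 286.9]
tcp_rot: [-3.141, -0.0, 2.716]
ft_force: [3.2, 2.2, -4.5]
opening: 0.383
```

Emit:
play_rows:
  targets:
    - {"linear":[0,0,-2],"turn":0}
    - {"linear":[0,0,-4],"turn":0}
    - {"linear":[0,0,-6],"turn":0}
    - {"linear":[0,0,-8],"turn":0}
    - {"linear":[0,0,-10],"turn":0}
    - {"linear":[0,0,-10],"turn":0}

```text
t: 8.5
eef_pos: [558.3, 56.9, 297.5]
tcp_rot: [-3.141, 0.0, 2.716]
ft_force: [1.8, 0.1, -2.1]
opening: 0.381
```

Emit:
play_rows:
  targets:
    - {"linear":[0,0,-2],"turn":0}
    - {"linear":[0,0,-4],"turn":0}
    - {"linear":[0,0,-6],"turn":0}
    - {"linear":[0,0,-8],"turn":0}
    - {"linear":[0,0,-10],"turn":0}
    - {"linear":[0,0,-10],"turn":0}

```text
t: 9.25
eef_pos: [558.3, 56.9, 307.4]
tcp_rot: [-3.141, 0.0, 2.716]
ft_force: [0.5, 0.1, -1.8]
opening: 0.378
```

Emit:
play_rows:
  targets:
    - {"linear":[0,0,-2],"turn":0}
    - {"linear":[0,0,-4],"turn":0}
    - {"linear":[0,0,-6],"turn":0}
    - {"linear":[0,0,-8],"turn":0}
    - {"linear":[0,0,-10],"turn":0}
    - {"linear":[0,0,-10],"turn":0}

```text
t: 10.0
eef_pos: [558.3, 57.0, 317.5]
tcp_rot: [-3.141, 0.0, 2.716]
ft_force: [0.2, -2.0, -1.9]
opening: 0.38
```

Emit:
play_rows:
  targets:
    - {"linear":[0,0,-2],"turn":0}
    - {"linear":[0,0,-4],"turn":0}
    - {"linear":[0,0,-6],"turn":0}
    - {"linear":[0,0,-7],"turn":0}
    - {"linear":[0,0,-7],"turn":0}

```text
t: 10.62
eef_pos: [558.3, 56.9, 324.4]
tcp_rot: [-3.141, 0.0, 2.716]
ft_force: [0.4, -2.3, -1.3]
opening: 0.39
```

```bash
python3 - <<'E'
from h import *
s=env.state();print(s['eef_pos'],s['ft_force'],s['opening']*95.1)
p,d=env.read_camera("side")
cv2.imwrite("pics/side4.png",cv2.resize(cv2.convertScaleAbs(p[130:250,200:340,::-1],alpha=1.6),None,fx=5,fy=5,interpolation=cv2.INTER_CUBIC))
E
```

```text
[558.32779681  56.94266115 324.36431552] [ 0.35521111 -2.30456104 -1.3491642 ] 37.110378334673726
```

View pics/side4.png

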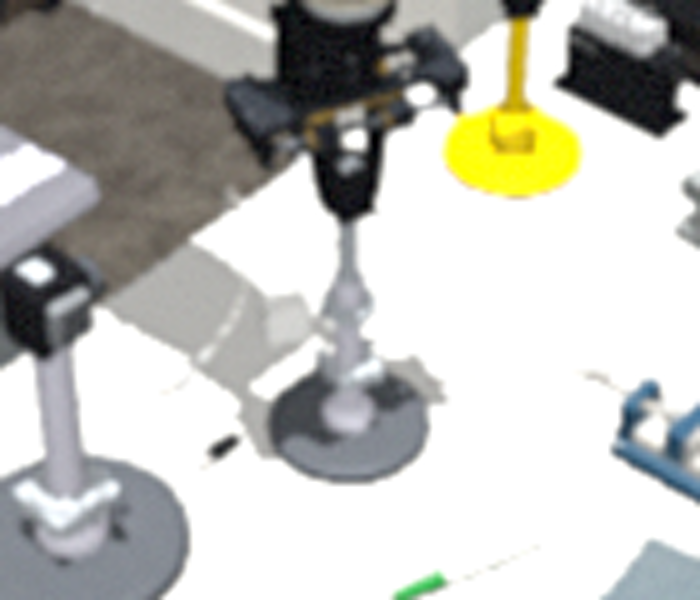

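The head is up about 71 mm and the foot is still in place at crop (349,430). Now I feel for the second stop in 1 mm steps.

Emit:
play_rows:
  targets:
    - {"linear":[0,0,-1],"turn":0}
    - {"linear":[0,0,-1],"turn":0}
    - {"linear":[0,0,-1],"turn":0}

```text
t: 11.05
eef_pos: [558.3, 57.0, 325.2]
tcp_rot: [-3.141, -0.0, 2.716]
ft_force: [-0.1, -3.2, -1.2]
opening: 0.382
```

Emit:
play_rows:
  targets:
    - {"linear":[0,0,-1],"turn":0}
    - {"linear":[0,0,-1],"turn":0}
    - {"linear":[0,0,-1],"turn":0}

```text
t: 11.42
eef_pos: [558.3, 57.0, 326.3]
tcp_rot: [-3.141, 0.0, 2.716]
ft_force: [-0.5, -3.2, -1.3]
opening: 0.382
```

Emit:
play_rows:
  targets:
    - {"linear":[0,0,-1],"turn":0}
    - {"linear":[0,0,-1],"turn":0}
    - {"linear":[0,0,-1],"turn":0}

```text
t: 11.8
eef_pos: [558.3, 57.0, 327.3]
tcp_rot: [-3.141, 0.0, 2.716]
ft_force: [-0.5, -3.4, -2.3]
opening: 0.384
```

Emit:
play_rows:
  targets:
    - {"linear":[0,0,-1],"turn":0}
    - {"linear":[0,0,-1],"turn":0}
    - {"linear":[0,0,-1],"turn":0}

```text
t: 12.18
eef_pos: [558.3, 57.0, 328.3]
tcp_rot: [-3.141, 0.0, 2.716]
ft_force: [-0.7, -2.9, -1.9]
opening: 0.385
```

Emit:
play_rows:
  targets:
    - {"linear":[0,-0.2,-1],"turn":0}
    - {"linear":[0,-0.2,-1],"turn":0}
    - {"linear":[0,-0.2,-1],"turn":0}

```text
t: 12.55
eef_pos: [558.3, 56.9, 329.3]
tcp_rot: [3.141, 0.0, 2.716]
ft_force: [-0.2, -1.8, -2.8]
opening: 0.384
```

Emit:
play_rows:
  targets:
    - {"linear":[0,0,-1],"turn":0}
    - {"linear":[0,0,-1],"turn":0}
    - {"linear":[0,0,-1],"turn":0}

```text
t: 12.92
eef_pos: [558.3, 56.9, 330.3]
tcp_rot: [3.141, 0.0, 2.716]
ft_force: [-0.6, -1.6, -2.4]
opening: 0.384
```

Emit:
play_rows:
  targets:
    - {"linear":[0,0,-1],"turn":0}
    - {"linear":[0,0,-1],"turn":0}
    - {"linear":[0,0,-1],"turn":0}

```text
t: 13.3
eef_pos: [558.3, 56.9, 331.3]
tcp_rot: [3.141, 0.0, 2.716]
ft_force: [1.1, 0.6, -1.4]
opening: 0.383
```

Emit:
play_rows:
  targets:
    - {"linear":[0,0,-1],"turn":0}
    - {"linear":[0,0,-1],"turn":0}
    - {"linear":[0,0,-1],"turn":0}

```text
t: 13.68
eef_pos: [558.3, 56.9, 332.3]
tcp_rot: [3.141, 0.0, 2.716]
ft_force: [0.5, 1.5, -1.9]
opening: 0.384
```

Emit:
play_rows:
  targets:
    - {"linear":[0,0,-1],"turn":0}
    - {"linear":[0,0,-1],"turn":0}
    - {"linear":[0,0,-1],"turn":0}

```text
t: 14.05
eef_pos: [558.3, 56.9, 333.3]
tcp_rot: [3.141, 0.0, 2.716]
ft_force: [0.0, 1.7, -1.3]
opening: 0.384
```

Emit:
play_rows:
  targets:
    - {"linear":[0,0,-1],"turn":0}
    - {"linear":[0,0,-1],"turn":0}
    - {"linear":[0,0,-1],"turn":0}

```text
t: 14.42
eef_pos: [558.3, 56.9, 334.3]
tcp_rot: [3.142, 0.0, 2.716]
ft_force: [0.9, 2.1, -2.0]
opening: 0.385
```

Emit:
play_rows:
  targets:
    - {"linear":[0,0,-1],"turn":0}
    - {"linear":[0,0,-1],"turn":0}
    - {"linear":[0,0,-1],"turn":0}

```text
t: 14.8
eef_pos: [558.3, 56.8, 335.3]
tcp_rot: [3.141, 0.0, 2.716]
ft_force: [0.8, 2.8, -1.3]
opening: 0.386
```

Emit:
play_rows:
  targets:
    - {"linear":[0,0,-1],"turn":0}
    - {"linear":[0,0,-1],"turn":0}
    - {"linear":[0,0,-1],"turn":0}

```text
t: 15.18
eef_pos: [558.3, 56.8, 336.3]
tcp_rot: [3.142, 0.0, 2.716]
ft_force: [0.9, 3.8, -1.9]
opening: 0.386
```

Emit:
play_rows:
  targets:
    - {"linear":[0,0.2,-1],"turn":0}
    - {"linear":[0,0.2,-1],"turn":0}
    - {"linear":[0,0.2,-1],"turn":0}

```text
t: 15.55
eef_pos: [558.3, 56.9, 337.3]
tcp_rot: [-3.141, 0.0, 2.716]
ft_force: [0.7, 1.2, -2.4]
opening: 0.383
```

Emit:
play_rows:
  targets:
    - {"linear":[0,0,-1],"turn":0}
    - {"linear":[0,0,-1],"turn":0}
    - {"linear":[0,0,-1],"turn":0}

```text
t: 15.92
eef_pos: [558.3, 56.9, 338.3]
tcp_rot: [-3.141, 0.0, 2.716]
ft_force: [0.4, 0.6, -2.2]
opening: 0.383
```

Emit:
play_rows:
  targets:
    - {"linear":[0,0,-1],"turn":0}
    - {"linear":[0,0,-1],"turn":0}
    - {"linear":[0,0,-1],"turn":0}

```text
t: 16.3
eef_pos: [558.3, 56.9, 339.3]
tcp_rot: [-3.141, 0.0, 2.716]
ft_force: [-0.2, 0.1, -1.5]
opening: 0.384
```

Emit:
play_rows:
  targets:
    - {"linear":[0,0,-1],"turn":0}
    - {"linear":[0,0,-1],"turn":0}
    - {"linear":[0,0,-1],"turn":0}

```text
t: 16.68
eef_pos: [558.3, 56.9, 340.3]
tcp_rot: [-3.141, 0.0, 2.716]
ft_force: [-0.9, -0.7, -1.7]
opening: 0.382
```

Emit:
play_rows:
  targets:
    - {"linear":[0,0,-1],"turn":0}
    - {"linear":[0,0,-1],"turn":0}
    - {"linear":[0,0,-1],"turn":0}

```text
t: 17.05
eef_pos: [558.3, 56.9, 341.3]
tcp_rot: [-3.141, 0.0, 2.716]
ft_force: [-0.3, -1.3, -1.3]
opening: 0.385
```

Emit:
play_rows:
  targets:
    - {"linear":[0,0,-1],"turn":0}
    - {"linear":[0,0,-1],"turn":0}
    - {"linear":[0,0,-1],"turn":0}

```text
t: 17.42
eef_pos: [558.3, 56.9, 342.3]
tcp_rot: [-3.141, 0.0, 2.716]
ft_force: [-1.4, -1.0, -1.7]
opening: 0.386
```

Emit:
play_rows:
  targets:
    - {"linear":[0,0,-1],"turn":0}
    - {"linear":[0,0,-1],"turn":0}
    - {"linear":[0,0,-1],"turn":0}

```text
t: 17.8
eef_pos: [558.3, 56.9, 343.3]
tcp_rot: [-3.141, 0.0, 2.716]
ft_force: [-0.3, -2.4, -2.1]
opening: 0.379
```

Emit:
play_rows:
  targets:
    - {"linear":[0,0,-1],"turn":0}
    - {"linear":[0,0,-1],"turn":0}
    - {"linear":[0,0,-1],"turn":0}

```text
t: 18.18
eef_pos: [558.3, 56.9, 344.3]
tcp_rot: [-3.141, 0.0, 2.716]
ft_force: [-1.0, -2.7, -2.3]
opening: 0.383
```

Emit:
play_rows:
  targets:
    - {"linear":[0,-0.2,-1],"turn":0}
    - {"linear":[0,-0.2,-1],"turn":0}
    - {"linear":[0,-0.2,-1],"turn":0}

```text
t: 18.55
eef_pos: [558.3, 56.9, 345.3]
tcp_rot: [3.141, 0.0, 2.716]
ft_force: [0.1, -0.3, -2.3]
opening: 0.386
```

```bash
python3 - <<'E'
from h import *
p,d=env.read_camera("side")
cv2.imwrite("pics/side5.png",cv2.resize(cv2.convertScaleAbs(p[130:250,200:340,::-1],alpha=1.6),None,fx=5,fy=5,interpolation=cv2.INTER_CUBIC))
E
```

```text
(no output)
```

View pics/side5.png

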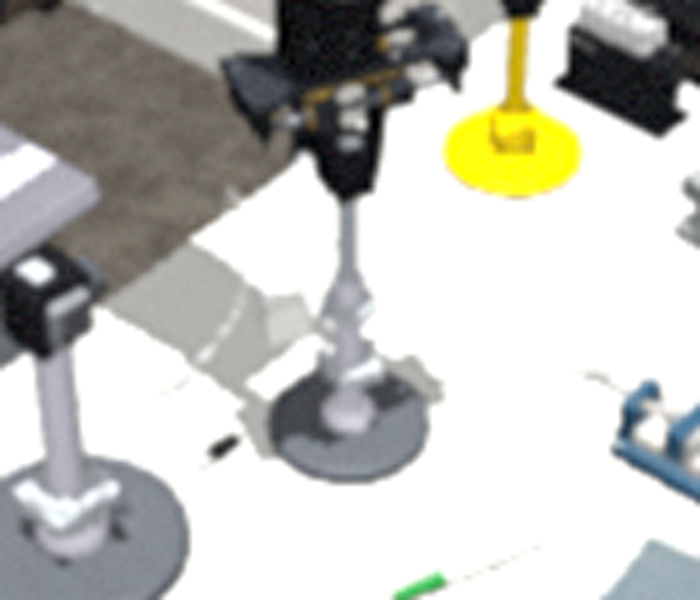

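The head moves with the hand, the foot is still at crop (349,430), and the rod is longer. I keep feeling upward.

Emit:
play_rows:
  targets:
    - {"linear":[0,0,-1],"turn":0}
    - {"linear":[0,0,-1],"turn":0}
    - {"linear":[0,0,-1],"turn":0}

```text
t: 18.98
eef_pos: [558.3, 56.9, 345.6]
tcp_rot: [-3.141, -0.001, 2.716]
ft_force: [2.4, 0.6, -13.7]
opening: 0.38
```

Emit:
play_rows:
  targets:
    - {"linear":[0,0,-1],"turn":0}
    - {"linear":[0,0,-1],"turn":0}
    - {"linear":[0,0,-1],"turn":0}

```text
t: 19.35
eef_pos: [558.0, 56.8, 346.1]
tcp_rot: [-3.141, -0.002, 2.716]
ft_force: [3.7, 0.2, -26.0]
opening: 0.382
```

The stop is met at 345.5 mm, with the force rising 12 N per mm. I ease back 1 mm to a light pull and check.

Emit:
play_rows:
  targets:
    - {"linear":[0,0,1],"turn":0}
    - {"linear":[0,0,1],"turn":0}
    - {"linear":[0,0,1],"turn":0}
    - {"linear":[0,0,1],"turn":0}
    - {"linear":[0,0,1],"turn":0}

```text
t: 19.98
eef_pos: [558.1, 56.8, 346.0]
tcp_rot: [-3.141, -0.001, 2.716]
ft_force: [0.8, -0.6, -21.9]
opening: 0.385
```

```bash
python3 - <<'E'
from h import *
s=env.state();print(s['t'],s['eef_pos'],s['ft_force'],s['opening']*95.1,abs(s['qvel']).max())
p,d=env.read_camera("side");c=cv2.resize(cv2.convertScaleAbs(p[130:250,200:340,::-1],alpha=1.6),None,fx=5,fy=5,interpolation=cv2.INTER_CUBIC)
cv2.imwrite("pics/side6.png",c)
a=cv2.cvtColor(np.load("side0c.npy"),cv2.COLOR_RGB2GRAY)[205:232,250:290].astype(int);b=cv2.cvtColor(p,cv2.COLOR_RGB2GRAY)[205:232,250:290].astype(int)
x=cv2.phaseCorrelate(np.float64(a),np.float64(b));print(x)
E
```

```text
19.975 [558.05146555  56.80087052 346.02031162] [  0.81338337  -0.62034784 -21.94197008] 36.65552563112495 0.0013862937796700848
((0.049922741151526395, 0.42395500135554265), 0.816572758950311)
```

View pics/side6.png

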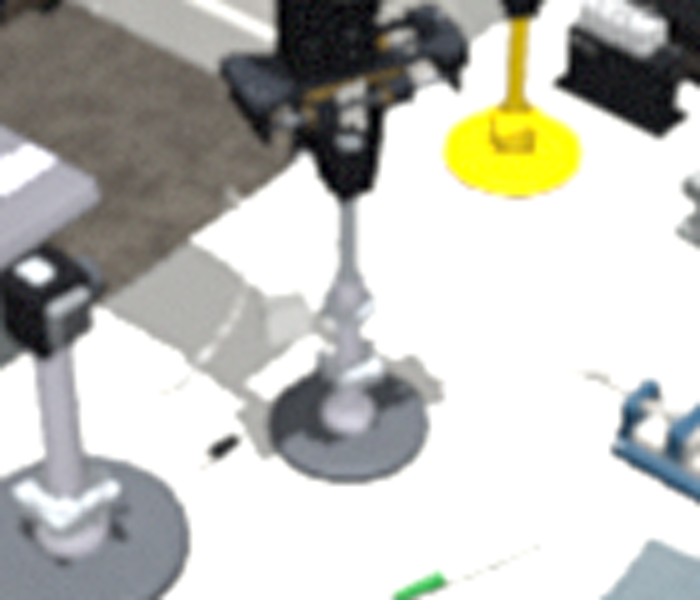

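Emit:
play_rows:
  targets:
    - {"linear":[0,0,0.6],"turn":0}
    - {"linear":[0,0,0.6],"turn":0}
    - {"linear":[0,0,0.6],"turn":0}
    - {"linear":[0,0,0.6],"turn":0}
    - {"linear":[0,0,0.6],"turn":0}
    - {"linear":[0,0,0.6],"turn":0}

```text
t: 20.78
eef_pos: [558.2, 56.8, 345.8]
tcp_rot: [-3.141, 0.0, 2.716]
ft_force: [-3.7, 0.1, -12.1]
opening: 0.387
```

The pull is a steady 12 N: the head is against the stop, well below the 35 N that would lift the stand. I hand in.

```bash
python3 - <<'E'
from h import *
env.job_done();s=env.state();print(s['t'],s['eef_pos'],s['ft_force'],s['opening']*95.1)
E
```

```text
the job is handed in; nothing more can be done
the job is handed in; nothing more can be done
```

I raised the smaller dark stand's camera head to its second stop and handed the job in with the gripper still holding it there. No verdict was reported, and no state could be read after hand-in.

- **Grip:** I gripped the head across its y with the button pressed fully in; the fingers stood 36.8 mm apart, against 37 mm expected.
- **Lift:** The head rose about 92 mm. The first click hardly showed in the force readings. I take it as passed because the head rose well beyond the 30 to 50 mm range for it.
- **Second stop:** The upward pull rose from about 2 N to 14 N and then 26 N within 2 mm of commanded travel at a tool height of about 345.5 mm. That stayed below the 35 N that could lift the stand.
- **Last checks:** I eased back until the pull was 12 N, at a tool height of 345.8 mm and an opening of 36.8 mm. The last side picture, taken just before the final 0.6 mm of easing, showed the foot in its starting place. An image-shift check on the foot gave 0.4 pixels (about 2 mm), though the changed shadow on the foot may account for some of that.
- **Bystanders:** They looked unmoved in the side pictures; I did not measure each one.

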